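# Mark the loaded tag in the hand press

## Robot

A 6-joint arm with a two-finger parallel gripper is mounted at the origin on the work surface. World frame = base frame: x ahead of the robot, y to its left, z up, the work surface at z = 0. Lengths are in m, angles in rad, forces in N, time in s.
With the tool pointing down it reaches from about 0.3 to 0.875 m from the base axis. Payload 6.4 kg.
Tool frame: the origin (TCP) lies at the very end of the fingers, on their centre line; the grasp point (between the pads) lies 19 mm behind it; z points along the fingers, y is the line along which they close (so a half turn about z gives the same grasp; the last joint's range is limited). The gripper opens to 85 mm and grips with 20 to 120 N. Pads are 22 mm wide; open, the fingers measure 114 mm over their backs; the gripper's body (76 mm by 85 mm) begins 54 mm behind the grasp point. The pads swing forward as they close: fully open they stand 13 mm farther back than shut.
Start: joints at [0.917, 0.181, 1.607, -0, 1.354, -0.206], TCP at [0.249, 0.518, 0.231] pointing down, gripper open.
Joint ranges: [-2.99, 2.99], [-0.89, 2.07], [0.3, 2.58], [-1.14, 4.28], [0, 2.63], [-3.12, 3.12]. Speed limits (rad/s): [2.57, 2.57, 3.01, 3.14, 3.14, 3.14].

## Interface

Orientations are given as a unit quaternion [w, x, y, z].
In Python, from bench import ctrl gives the robot as it stands.
- The arm moves only by the tool tcp_steps, called after "Call:" as name([rows], argument=value, ...), one row to a line, values as JSON. Schema: {"type":"object","properties":{"segments":{"type":"array","items":{"type":"object","properties":{"xyz":{"type":"array","items":{"type":"number"},"minItems":3,"maxItems":3},"rotvec":{"type":"array","items":{"type":"number"},"minItems":3,"maxItems":3},"finger_gap":{"type":"number"}},"additionalProperties":false,"required":["finger_gap"]},"minItems":1,"maxItems":10},"only":{"type":"string"},"quiet":{"type":"boolean"},"lines":{"type":"string"}},"required":["segments"],"additionalProperties":false}. segments is a list of rows, 1 to 10 of them, each an object with the fields xyz (a list: dx, dy, dz in m), rotvec (a list: a rotation vector rx, ry, rz in rad), finger_gap (the opening from 0.0 (shut) to 1.0 (fully open)); a field left out counts as zero (the opening has to be given); each row is the pose to reach, as a shift and turn from the pose commanded when the call began, along the tool's axes at that moment; what a row does not reach only later rows make up. A row lasts 1/8 s, in which the tool goes at most 0.0625 m and 0.188 rad, less where a joint would pass 70% of its speed; a pose out of reach is approached as far as the arm can. The fingers move at their own pace and stop on an object; the grip force is fixed at half the most. Time passes only in rows, so rows that do not move let the fingers close. The tool returns the time, the measured TCP pose, the force, the opening and the grip force at its end. only (a regular expression) keeps the lines of the reply that match it, lines (a string "A,B") keeps lines A to B, and quiet returns only ok. Input that does not fit is refused with a message, and nothing moves.
- ctrl.get_obs(): the state, without advancing time (a new reading comes with each control period).
- ctrl.camera(name): name is "side" or "top" or "wrist"; returns the picture (400x640x3 uint8, blue, green, red); there is no depth.
- ctrl.camera_params(name): a dict with "fovy" (degrees; the focal length in pixels is half the picture's height over the tangent of half this angle, whatever the lens; pixels are square), "cx", "cy" (the principal point, pixels), "dist" ([k1, k2, p1, p2, k3] as OpenCV has them; the pictures are not rectified), "view" (4x4, takes a point from world to camera coordinates). Camera axes: x right, y up, looking along -z (the intrinsics and any distortion apply to the point x, -y, -z); pixel columns grow to the right and rows downward; lengths in m; the calibration is good to about 2 mm. A picture is of the moment at which its call begins: read the wrist's pose just before it. camera_params takes no time and is no camera call; for the wrist camera it gives the pose at the moment of the call.
- ctrl.hand_in(): hands the job in; it is judged then, once.
The state is a dict: "time_s": time; "q": joint angles; "dq": joint speeds; "joint_efforts": joint torques, N m; "eef_pos": TCP position; "eef_rot": TCP orientation; "wrist_force": force on the tool from outside, world axes, zero at the start; "torque": the same for the moment, N m; "opening": opening from 0.0 (shut) to 1.0 (fully open); "grasp_force": force on a finger pad.
Only numpy, scipy, OpenCV 4.12 (cv2) and the standard library are available. Lean on these libraries where they do the work, as an engineer would, in place of code of your own. Each camera call takes 0.05 s, during which the arm holds its last target. There are 200 camera calls.

## Task

One of the two hand marking presses on the bench has a blank metal tag lying across its anvil. Push that press's round knob straight down, on through the soft first stop to the stiff second stop at the bottom of its stroke, hold it there for a moment so that the tag is marked, then let the knob come all the way back up. Leave the tag lying in the press, and do not press the knob of the empty press.

Things in the scene. Friction and masses are not known exactly. Their poses are not given: they have to be found in the camera images.
- loaded_top (a point): Centre of the flat top of the round black knob of the press that holds the tag, 190 mm above the bench. Knob 48 mm across, 26 mm tall; slides straight down 18 mm: 10 mm soft (2 to 5 N) to the first stop, where it meets a steel collar and nothing moves until 9 N; then 8 mm stiff with the collar (9 to 14 N) to the hard second stop on the head. It springs back up by itself.
- loaded: The press that holds the tag, bolted down: grey C-shaped steel frame. Origin on the bench under the knob's axis, z up; base 130 x 90 mm, anvil top at 40 mm, head 102 x 46 mm with its top at 140 mm, column centred 60 mm from the knob's axis along the press's +x (away from the robot, yaw up to 0.5 rad). Nothing stands over the knob.
- empty_top (a point): Centre of the flat top of the knob of the other press, identical in every way but with nothing on its anvil. Not to be pressed. One press stands left and one right of the bench's middle, either way round, at least 250 mm apart.
- tag: Blank metal tag: loose flat bright strip 30 x 140 x 4 mm with an 8 mm hole near one end, lying across the anvil of the loaded press between two 3 mm ridges, its ends sticking out on both sides of the head by about 45 mm. Origin: centre of its underside, under the knob to within 10 mm; y axis along its length. A like tag lying on the bench itself is a spare, not part of the job.

How it is judged:
On the way:
1. the loaded press's knob is pressed past its first stop down to its second stop (at least 15 of its 18 mm) and held there for 0.3 s (distance of loaded_top from where it was at the start of the episode above 0.015 m), for 0.3 s.
At the end, for the whole second after the job is handed in: The loaded press's knob, after its full stroke, is back up within 2 mm of its rest height; the empty press's knob is up as well; the tag lies still in the loaded press within 10 mm of where it lay (distance of each of loaded_top, empty_top from where it was at the start of the episode below 0.002 m and distance of tag from where it was at the start of the episode below 0.01 m and linear speed of tag below 0.02 m/s); the robot touches nothing.
It fails at once if the empty press's knob is pressed down more than 4 mm (distance of empty_top from where it was at the start of the episode above 0.004 m).
It fails at once if the tag is shifted more than 15 mm (distance of tag from where it was at the start of the episode above 0.015 m).
It also fails if it takes over 32 s, if anything falls off the work surface, if the arm or the gripper's body presses on something with over 40 N, if the wrist force passes 120 N, or if a joint passes its speed limit or range.

## Working session

There is one attempt and no reset: what is moved stays moved. The work goes in short steps, Python scripts to look and compute and a tool call to move; the robot and the scene stay as the last step left them, time stands still between calls to the robot, and variables do not carry over. Pictures are saved under pics/ and viewed, at most 10 in all, crops included, and the job is handed in when it is done.

```bash
ls; mkdir -p pics
```

Run:
```python
from bench import ctrl
import cv2
for n in("top","side"):
    im=ctrl.camera(n); cv2.imwrite(f"pics/{n}0.png",im)
    p=ctrl.camera_params(n); print(n,p)
o=ctrl.get_obs(); print(o["eef_pos"],o["eef_rot"],o["time_s"],o["wrist_force"])
```

```text
bench.py
pics
top {'fovy': 51.25643291530594, 'cx': 317.4136237276365, 'cy': 197.34441804282534, 'dist': array([0.01436019, 0.        , 0.        , 0.        , 0.        ]), 'view': array([[ 0.01144533, -0.99956723,  0.02709907, -0.01930313],
       [ 0.99835239,  0.01294693,  0.05590069, -0.54277138],
       [-0.05622734,  0.02641462,  0.99806851, -0.95175642],
       [ 0.        ,  0.        ,  0.        ,  1.        ]])}
side {'fovy': 44.33538187311814, 'cx': 312.464341854729, 'cy': 202.81249045027286, 'dist': array([-0.05625535,  0.        ,  0.        ,  0.        ,  0.        ]), 'view': array([[ 0.9486947 , -0.31577332, -0.01629681, -0.51276519],
       [ 0.24353796,  0.69685888,  0.67459393, -0.21844867],
       [-0.20166218, -0.64395257,  0.73800911, -0.83950868],
       [ 0.        ,  0.        ,  0.        ,  1.        ]])}
[0.24864504 0.51791832 0.2304881 ] [-3.14836303e-04  2.22015270e-01  9.75042873e-01 -7.18281344e-04] 0.1 [-0.09298016  0.74992621  0.09503858]
```

View pics/top0.png

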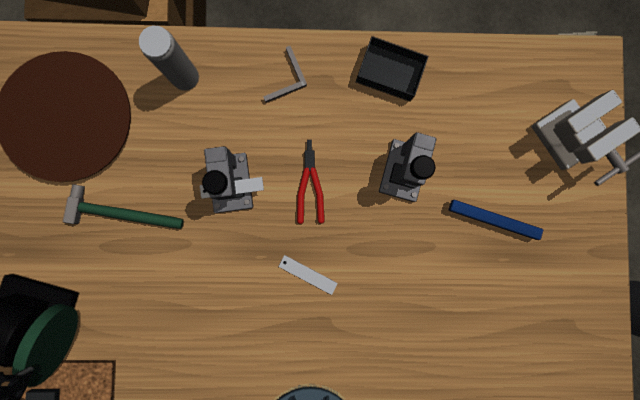

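View pics/side0.png

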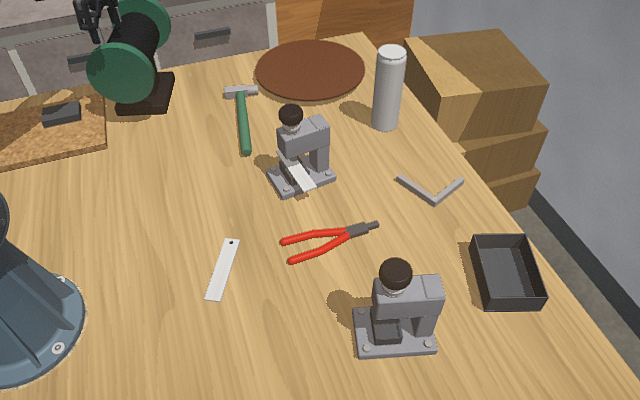

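The loaded press is the left one: its knob is at about (214,182) in the top view and (291,115) in the side view, with the tag poking out from under the head. The right press's anvil is empty (knobs at (422,167) and (396,272)), and the strip at (308,275) in the top view is the spare.

Create h.py:
```python
from bench import ctrl
import cv2, numpy as np
from scipy.spatial.transform import Rotation as R
def ray(p,uv):
    f=200/np.tan(np.radians(p["fovy"])/2); K=np.array([[f,0,p["cx"]],[0,f,p["cy"]],[0,0,1]])
    x,y=cv2.undistortPoints(np.array([[uv]],float),K,p["dist"])[0,0]
    V=p["view"]; return -V[:3,:3].T@V[:3,3], V[:3,:3].T@np.array([x,-y,-1])
def onz(p,uv,z):
    o,d=ray(p,uv); return o+d*(z-o[2])/d[2]
def rows(target):
    o=ctrl.get_obs(); r=R.from_quat(o["eef_rot"],scalar_first=True)
    return r.inv().apply(np.array(target)-o["eef_pos"])
def knob(im,seed,thr=45,w=30):
    m=(im.max(2)<thr).astype(np.uint8); x,y=seed
    k=np.zeros_like(m); k[y-w:y+w,x-w:x+w]=m[y-w:y+w,x-w:x+w]
    c=max(cv2.findContours(k,0,1)[0],key=cv2.contourArea); return c
```

Run:
```python
from h import *
for n,seeds in(("top",[(214,182),(422,167)]),("side",[(291,115),(396,272)])):
    im=cv2.imread(f"pics/{n}0.png"); p=ctrl.camera_params(n)
    for s in seeds:
        c=knob(im,s); (u,v),r=cv2.minEnclosingCircle(c)
        print(n,s,u,v,r,cv2.boundingRect(c),cv2.fitEllipse(c),onz(p,(u,v),.19).round(4),onz(p,(u,v),.177).round(4))
a=cv2.imread("pics/top0.png")[140:220,180:260];b=cv2.imread("pics/side0.png")[90:170,260:340]
cv2.imwrite("pics/c.png",cv2.resize(np.hstack([a,b]),None,fx=5,fy=5,interpolation=0))
```

```text
top (214, 182) 213.75 183.0 13.400193214416504 (202, 170, 26, 26) ((214.27529907226562, 182.39541625976562), (24.3299560546875, 24.976417541503906), 76.71762084960938) [0.5577 0.1882 0.19  ] [0.5589 0.1911 0.177 ]
top (422, 167) 407.5980529785156 162.32737731933594 25.897146224975586 (392, 137, 30, 52) ((412.17449951171875, 163.77581787109375), (33.69308090209961, 50.88039016723633), 26.208192825317383) [ 0.6027 -0.1804  0.19  ] [ 0.6046 -0.1836  0.177 ]Traceback (most recent call last):
  File "<stdin>", line 6, in <module>
cv2.error: OpenCV(4.12.0) /io/opencv/modules/imgproc/src/shapedescr.cpp:361: error: (-201:Incorrect size of input array) There should be at least 5 points to fit the ellipse in function 'fitEllipseNoDirect'
```

Run:
```python
from h import *
p=ctrl.camera_params("side"); im=cv2.imread("pics/side0.png").copy()
f=200/np.tan(np.radians(p["fovy"])/2); K=np.array([[f,0,p["cx"]],[0,f,p["cy"]],[0,0,1]])
V=p["view"]; t=np.linspace(0,6.28,60)
P=np.c_[.5577+.024*np.cos(t),.1882+.024*np.sin(t),0*t+.19]
C=(P@V[:3,:3].T+V[:3,3])*[1,-1,-1]
uv=cv2.projectPoints(C,np.zeros(3),np.zeros(3),K,p["dist"])[0][:,0]
b=cv2.resize(im[85:165,250:350],None,fx=6,fy=6,interpolation=0)
cv2.polylines(b,[((uv-[250,85])*6+3).astype(int)],True,(0,0,255),1)
cv2.imwrite("pics/c.png",b)
print(rows([.5577,.1882,.231]), ctrl.get_obs()["eef_pos"])
```

```text
[-4.21338927e-01 -1.63409782e-01 -3.84464581e-04] [0.24864504 0.51791832 0.2304881 ]
```

View pics/c.png

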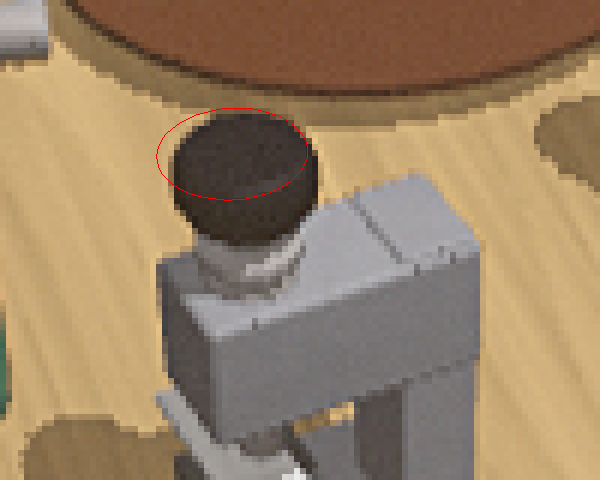

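The ring projected from the top-view fix falls 2 px left of the knob in the side view, about 4 mm. I'll aim at (0.559, 0.188), lifting first to clear the spool.

Call:
tcp_steps([
  {"xyz":[0,0,-0.06],"finger_gap":0},
  {"xyz":[-0.05,-0.02,-0.08],"finger_gap":0},
  {"xyz":[-0.1,-0.04,-0.08],"finger_gap":0},
  {"xyz":[-0.155,-0.06,-0.08],"finger_gap":0},
  {"xyz":[-0.21,-0.08,-0.08],"finger_gap":0},
  {"xyz":[-0.265,-0.1,-0.08],"finger_gap":0},
  {"xyz":[-0.32,-0.12,-0.08],"finger_gap":0},
  {"xyz":[-0.375,-0.145,-0.08],"finger_gap":0},
  {"xyz":[-0.4226,-0.163,-0.07],"finger_gap":0},
  {"xyz":[-0.4226,-0.163,-0.04],"finger_gap":0},
])

```text
time_s: 1.35
eef_pos: [0.5624, 0.1852, 0.2718]
eef_rot: [0.002, 0.224, 0.975, 0.0]
wrist_force: [-0.1, 0.3, -0.7]
opening: -0.002
grasp_force: 0.0
```

Call:
tcp_steps([
  {"xyz":[0,0,0.03],"finger_gap":0},
  {"xyz":[0,0,0.05],"finger_gap":0},
  {"xyz":[0,0,0.05],"finger_gap":0},
])

```text
time_s: 1.72
eef_pos: [0.5578, 0.1881, 0.2189]
eef_rot: [-0.002, 0.222, 0.975, -0.001]
wrist_force: [-0.3, 0.3, -0.0]
opening: 0.002
grasp_force: 0.0
```

Run:
```python
from h import *
o=ctrl.get_obs(); print(o["eef_pos"],o["wrist_force"],rows([.559,.188,.19]))
cv2.imwrite("pics/s1.png",cv2.resize(ctrl.camera("side")[50:200,220:370],None,fx=4,fy=4))
```

```text
[0.55780105 0.1881476  0.21891012] [-0.33510983  0.32442049 -0.02832834] [-0.00126317  0.00046253  0.02890406]
```

View pics/s1.png

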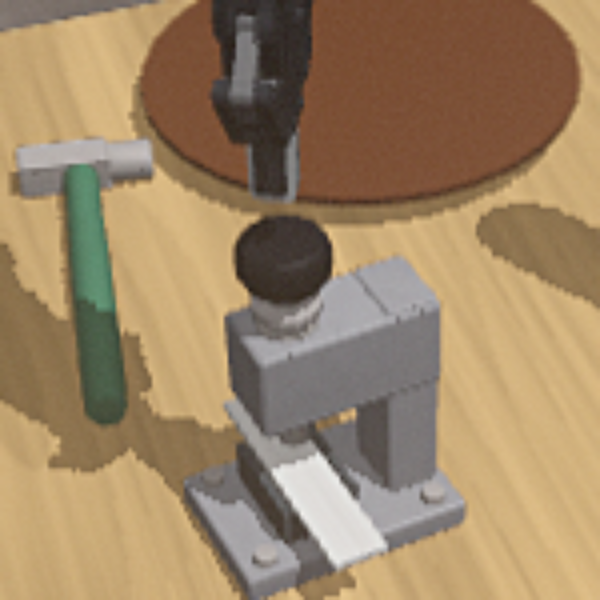

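The shut fingertips, at crop (272,200), sit over the knob, whose centre is at crop (283,245), about 3 px left of its axis. I'll shift 3 mm in +x and go down to contact.

Call:
tcp_steps([
  {"xyz":[-0.003,0.001,0.01],"finger_gap":0},
  {"xyz":[-0.003,0.001,0.022],"finger_gap":0},
  {"xyz":[-0.003,0.001,0.028],"finger_gap":0},
  {"xyz":[-0.003,0.001,0.032],"finger_gap":0},
  {"xyz":[-0.003,0.001,0.035],"finger_gap":0},
  {"xyz":[-0.003,0.001,0.035],"finger_gap":0},
])

```text
time_s: 2.52
eef_pos: [0.5624, 0.1881, 0.1865]
eef_rot: [-0.0, 0.222, 0.975, -0.0]
wrist_force: [-2.2, 0.5, 3.5]
opening: 0.002
grasp_force: 1.3
```

Contact is made in the soft stage. I'll press on to the first stop, then past it.

Call:
tcp_steps([
  {"xyz":[0,0,0.003],"finger_gap":0},
  {"xyz":[0,0,0.006],"finger_gap":0},
  {"xyz":[0,0,0.009],"finger_gap":0},
  {"xyz":[0,0,0.011],"finger_gap":0},
  {"xyz":[0,0,0.011],"finger_gap":0},
])

```text
time_s: 3.15
eef_pos: [0.5629, 0.1881, 0.1765]
eef_rot: [0.001, 0.222, 0.975, 0.0]
wrist_force: [-4.6, -0.7, 10.1]
opening: -0.001
grasp_force: 5.2
```

Call:
tcp_steps([
  {"xyz":[0,0,0.002],"finger_gap":0},
  {"xyz":[0,0,0.004],"finger_gap":0},
  {"xyz":[0,0,0.004],"finger_gap":0},
])

```text
time_s: 3.52
eef_pos: [0.563, 0.1881, 0.1729]
eef_rot: [0.001, 0.222, 0.975, 0.0]
wrist_force: [-4.3, -0.8, 12.9]
opening: -0.001
grasp_force: 6.2
```

Call:
tcp_steps([
  {"xyz":[0,0,0.002],"finger_gap":0},
  {"xyz":[0,0,0.002],"finger_gap":0},
])

```text
time_s: 3.78
eef_pos: [0.5632, 0.1881, 0.1718]
eef_rot: [0.001, 0.222, 0.975, 0.0]
wrist_force: [-6.5, -2.0, 15.8]
opening: 0.003
grasp_force: 8.3
```

Call:
tcp_steps([
  {"xyz":[0,0,0.002],"finger_gap":0},
  {"xyz":[0,0,0.002],"finger_gap":0},
  {"xyz":[0,0,0.002],"finger_gap":0},
])

```text
time_s: 4.15
eef_pos: [0.5636, 0.1882, 0.1717]
eef_rot: [0.002, 0.222, 0.975, 0.0]
wrist_force: [-11.6, -1.2, 26.5]
opening: -0.001
grasp_force: 13.1
```

The hard second stop is at z = 0.172: the force rose to 26 N with no further travel. I'll hold, then back off vertically.

Call:
tcp_steps([
  {"finger_gap":0},
  {"finger_gap":0},
  {"finger_gap":0},
  {"finger_gap":0},
])

```text
time_s: 4.65
eef_pos: [0.5636, 0.1882, 0.1717]
eef_rot: [0.002, 0.222, 0.975, 0.0]
wrist_force: [-10.4, -2.2, 26.4]
opening: -0.001
grasp_force: 13.1
```

Call:
tcp_steps([
  {"xyz":[0,0,-0.006],"finger_gap":0},
  {"xyz":[0,0,-0.012],"finger_gap":0},
  {"xyz":[0,0,-0.018],"finger_gap":0},
  {"xyz":[0,0,-0.024],"finger_gap":0},
  {"xyz":[0,0,-0.04],"finger_gap":0},
  {"xyz":[0,0,-0.08],"finger_gap":0},
  {"xyz":[0,0,-0.11],"finger_gap":0},
  {"xyz":[0,0,-0.11],"finger_gap":0},
  {"xyz":[0,0,-0.11],"finger_gap":0},
])

```text
time_s: 5.78
eef_pos: [0.5621, 0.1879, 0.2766]
eef_rot: [-0.0, 0.222, 0.975, -0.0]
wrist_force: [0.2, 0.1, -0.9]
opening: 0.002
grasp_force: 0.0
```

Run:
```python
from h import *
im=ctrl.camera("side");a=cv2.imread("pics/side0.png")
cv2.imwrite("pics/s2.png",cv2.resize(np.hstack([x[80:210,250:350] for x in(a,im)]),None,fx=4,fy=4))
```

```text
(no output)
```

View pics/s2.png

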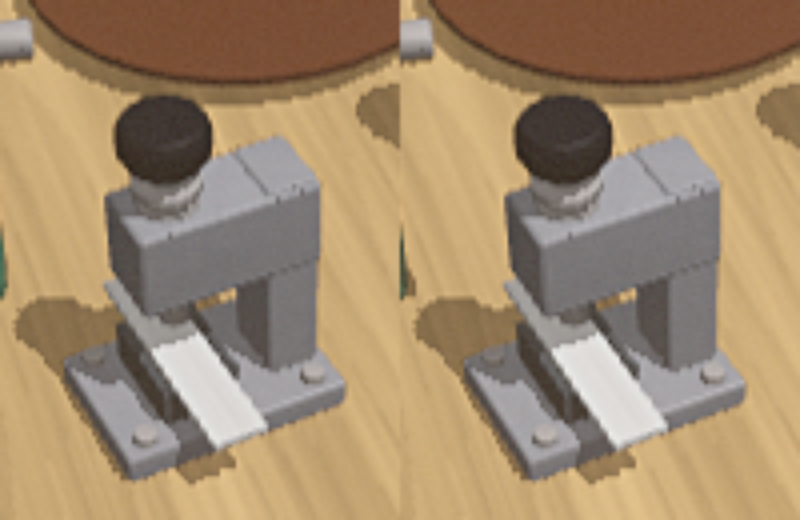

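The before and after crops match: the knob is fully back up (crop (163,138) and (563,138)) and the tag has not moved.

```bash
python3 -c "
from bench import ctrl
print(ctrl.hand_in())"
```

```text
the job is handed in; nothing more can be done
None
```

I pressed the loaded (left) press's knob to its hard second stop, held it there for over 0.5 s and let it spring fully back up. The tag hasn't visibly moved, I never touched the empty press, and the job is handed in (no verdict was shown).

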